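# Load and wind the spring-driven sample mixer

### The job

Load the spring-driven sample mixer: lift its yellow hatch out of its seat and slide it fully open, stand every amber sample pot from the table upright on the floor of the well, then slide the hatch back and let it drop home flush in its seat. Only then wind the key clockwise, a part turn at a time, until its red pointer stands within the green band of the dial, and let go. Leave the timer, the blue-capped jar and the clear dish where they are.

Things in the scene. Friction and masses are not known exactly. Their poses are not given: they have to be found in the camera images.
- mixer: the spring-driven sample mixer, a fixed light grey box 206 x 316 mm and 50 mm high (deck), origin under its centre on the table, z up. Its own x points away from the robot at yaw 0, y to the left. The well under the yellow hatch is in its near left part; the key stands on its near right part; the far part of the deck is where the hatch is parked. Two channels of aluminium, 17 mm high above the deck, run along x at y = +0.151 and y = -0.049
- well_floor (a point): centre of the floor of the open well (6 mm above the table), axes as the mixer's. The well is 88 mm along x and 182 mm along y inside, 38 mm deep from the hatch's seat and 44 mm from the deck, with upright walls; four pots stand well in one row along y with 42 mm between centres, where fingers that close along x have room. No sockets: anywhere on the floor will do
- hatch_handle_top (a point): top middle of the hatch's black handle, a bar 10 mm thick (along mixer x), 60 mm long (along mixer y), 32 mm high above the hatch panel; moves with the hatch. The yellow panel is 94 x 190 x 6 mm, its handle in its middle; when seated its top is flush with the deck
- hatch_slide (a joint): position of the hatch along its channels in m: 0 = over the well (a stop), 0.098 = fully open (a stop), it moves along mixer +x, away from the robot. Slides with about 1 N once lifted, stays where left; it can not move until lifted by more than 6 mm
- hatch_lift (a joint): height of the hatch above its seat in m: 0 = seated flush, 0.014 = against the lips of the channels. It falls by its own weight (0.22 kg); slid open and let go it rests on the deck at 0.006; it drops back into the seat only within about 2 mm of hatch_slide = 0
- key (a joint): angle of the winding key in rad, grows clockwise seen from above, 0 to 5.6. At 0 the red pointer points along mixer -x. The green band of the dial runs from 4.5 to 5.1 rad. Turning needs about 0.07 N m of friction plus a spring of 0.008 N m per rad; it stays where it is left
- key_grip (a point): on the vertical axis of the key, in the middle of its brass bow, 90 mm above the table; axes turn with the key. The bow is 9 mm thick (along its own y), 46 to 50 mm wide (along its own x), 26 mm high, with free space round it down to the dial 38 mm below; the red pointer at the dial points along the bow's own -x
- pot_0: squat amber sample pot with a black screw cap, round, 36 mm across and 32 mm high, about 60 g, origin at the centre of its foot, z up; stands on the table in front of the mixer, each at least 60 mm from the next at the start. Two to four pots are there, None if absent
- pot_1: squat amber sample pot with a black screw cap, round, 36 mm across and 32 mm high, about 60 g, origin at the centre of its foot, z up; stands on the table in front of the mixer, each at least 60 mm from the next at the start. Two to four pots are there, None if absent
- pot_2: squat amber sample pot with a black screw cap, round, 36 mm across and 32 mm high, about 60 g, origin at the centre of its foot, z up; stands on the table in front of the mixer, each at least 60 mm from the next at the start. Two to four pots are there, None if absent
- pot_3: squat amber sample pot with a black screw cap, round, 36 mm across and 32 mm high, about 60 g, origin at the centre of its foot, z up; stands on the table in front of the mixer, each at least 60 mm from the next at the start. Two to four pots are there, None if absent
- timer: white bench timer 66 x 66 x 20 mm lying on the table, origin under its centre; bystander
- jar: white jar with a blue cap, 62 mm across, 90 mm high, origin under its centre; bystander
- dish: clear shallow dish with yellow contents, 88 mm across, 15 mm high, origin under its centre; bystander. It lies in front of a fixed raised bench with a beige instrument (0.3 m high in all, beyond x = 0.47 and right of y = -0.08): keep the arm clear of that
Not all that is in view belongs to the job. Leave any pink or purple look-alike of the pot_0 alone.

How it is judged:
By the outcome, as a careful person would: the job done as asked, in the order asked, and still so for the second after the job is handed in, with the robot touching nothing.
Of pot_0, pot_1, pot_2, pot_3 only 2 to 4 are there at a start; the rules pass over those that are not, and their reading is None.
At some moment in a run one of pot_0, pot_1, pot_2, pot_3 may be knocked a few centimetres aside while the robot is not near it.
It also fails if it takes over 210 s, if anything falls off the work surface, if the arm or the gripper's body presses on something with over 40 N, if the wrist force passes 120 N, or if a joint passes its speed limit or range.

### The arm

A 6-joint arm with a two-finger parallel gripper is mounted at the origin on a cart in front of the work surface, level with it; the furniture and walls round the work are solid. World frame = base frame: x ahead of the robot, y to its left, z up, the work surface at z = 0. Lengths are in m, angles in rad, forces in N, time in s.
With the tool pointing down it reaches from about 0.35 to 0.725 m from the base axis. Payload 6 kg.
Tool frame: the origin (TCP) lies at the very end of the fingers, on their centre line; the grasp point (between the pads) lies 19 mm behind it; z points along the fingers, y is the direction in which the jaws open and shut (so a half turn about z gives the same grasp; the last joint's range is limited). The gripper opens to 85 mm and grips with 20 to 120 N. Pads are 22 mm wide; open, the fingers measure 114 mm over their backs; the gripper's body (76 mm by 85 mm) begins 54 mm behind the grasp point. The pads swing forward as they close: fully open they stand 13 mm farther back than shut.
Start: joints at [-0.965, 0.04, 0.085, 0, -1.615, -0.334], TCP at [0.161, -0.578, 0.231] pointing down, gripper open.
Joint ranges: [-2.56, 2.56], [-1.29, 2.01], [-1.08, 1.49], [-3.29, 1.98], [-2.81, -0.18], [-2.99, 2.99]. Speed limits (rad/s): [2.57, 2.57, 3.01, 3.14, 3.14, 3.14].

### API

Orientations are given as a unit quaternion [x, y, z, w].
In Python, from plant import get_obs, camera, get_calibration, finish_job gives the robot as it stands.
- The arm moves only by the tool carry_out, never from a script. Its argument "moves" is a list of rows, each a list of 7 numbers: the shift along the tool's x, y, z as a fraction of full scale, then the turn, a rotation vector about the tool's x, y, z as a fraction of full scale, then the closure, from 0 (fully open) to 1 (shut). In form: [[dx, dy, dz, ax, ay, az, jaw], ...]. A call has exactly 8 rows; each row is the pose to reach, as a shift and turn from the pose commanded when the call began, along the tool's axes at that moment; what a row does not reach only later rows make up. Full scale, the value 1, is 0.75 m for a shift and pi/4 rad for a turn. A row lasts 1/10 s, in which the tool goes at most 50 mm and 8.59 degrees, less where a joint would pass 70% of its speed; a pose out of reach is approached as far as the arm can. A call with a number of a shift or a turn outside -1 to 1 is refused whole. A call with a gripper value outside its range is refused whole. The fingers move at their own pace and stop on an object; the grip force is fixed at half the most. Time passes only in rows, so rows that repeat a pose let the fingers close, or fill a call up. It gives the time, the measured TCP pose, the force and the opening at its end, in the units of the state.
- get_obs(): the state, without advancing time (a new reading comes with each control period).
- camera(name): name is "side" or "top" or "wrist"; returns (picture, depth): 384x512x3 uint8, red, green, blue; 384x512 float32, m along the optical axis (not along the pixel's ray), 0 where there is no reading.
- get_calibration(name): a dict with "fovy" (degrees; the focal length in pixels is half the picture's height over the tangent of half this angle, whatever the lens; pixels are square), "cx", "cy" (the principal point, pixels), "position" and "attitude" of the camera in the world; the wrist camera has in their place "tool_from_camera" (4x4, takes a point from camera to tool coordinates, whose origin is the TCP and whose axes are the flange's). Camera axes: x right, y up, looking along -z (the intrinsics and any distortion apply to the point x, -y, -z); pixel columns grow to the right and rows downward; lengths in m; the calibration is good to about 2 mm. A picture is of the moment at which its call begins: read the wrist's pose just before it. get_calibration takes no time and is no camera call.
- finish_job(): hands the job in, once; it reports no verdict.
The state is a dict: "clock": time; "joint_positions": joint angles; "dq": joint speeds; "tau": joint torques, N m; "tool_pos": TCP position; "ee_rot": TCP orientation; "force": force on the tool from outside, world axes, zero at the start; "wrist_torque": the same for the moment, N m; "width": finger opening in m.
Only numpy, scipy, OpenCV 4.12 (cv2) and the standard library are available. Lean on these libraries where they do the work, as an engineer would, in place of code of your own. Each camera call takes 0.05 s, during which the arm holds its last target. There are 200 camera calls.

## Working session

There is one attempt and no reset: what is moved stays moved. The work goes in short steps, Python scripts to look and compute and a tool call to move; the robot and the scene stay as the last step left them, time stands still between calls to the robot, and variables do not carry over. Pictures are saved under pics/ and viewed, about 12 in all and at most 16, crops included, and the job is handed in when it is done.

Besides the shell and the picture viewer there is one more tool, called as a command line: name --pt "numbers of a row" for each row, then --argument value for the rest. carry_out: Moves the arm, as the interface text tells. Shift numbers are shares of 0.75 m and turn numbers shares of pi/4 rad, none past 1 either way. Its arguments: {"type":"object","properties":{"moves":{"type":"array","items":{"type":"array","items":{"type":"number"}}}},"required":["moves"]}

```bash
ls; mkdir -p pics; cat > h.py <<'E'
import numpy as np, cv2
from scipy.spatial.transform import Rotation as R
from plant import get_obs, camera, get_calibration, finish_job
E
python3 - <<'E'
from h import *
o=get_obs(); print(o)
for n in ("side","top","wrist"):
    print(n,get_calibration(n))
    p,d=camera(n); cv2.imwrite(f"pics/{n}0.png",p[:,:,::-1]); np.savez(f"pics/{n}0.npz",p=p,d=d); print((d>0).mean())
E
```

```text
pics
{'clock': 0.0, 'joint_positions': array([-9.65312862e-01,  4.08118891e-02,  8.38163276e-02, -4.67436221e-04,
       -1.61547327e+00, -3.33727762e-01]), 'dq': array([ 0.00138956, -0.00078081,  0.00013016,  0.00110809, -0.00186385,
       -0.00041139]), 'tau': array([ 3.34532364e-03, -3.68209898e+01,  3.47413731e+01,  6.93216473e+00,
       -5.45553063e-03, -4.07026903e-06]), 'tool_pos': array([ 0.16106866, -0.57764641,  0.2302811 ]), 'ee_rot': array([-1.35470221e-01,  9.90781038e-01,  8.51390246e-04, -1.70216503e-04]), 'force': array([ 0.64821922, -0.61364233,  1.17552027]), 'wrist_torque': array([-0.00145866,  0.04057028, -0.06058108]), 'width': 0.08547758289679147}
side {'fovy': 44.122651069148134, 'cx': 260.5529970091212, 'cy': 190.25007286533253, 'position': array([0.25884837, 1.44675138, 0.74773935]), 'attitude': array([-0.04165497,  0.51093535,  0.8535856 , -0.09274461])}
0.995941162109375
top {'fovy': 47.31513462133316, 'cx': 247.30040945664075, 'cy': 189.6145676827492, 'position': array([0.29786089, 0.24714741, 1.4868042 ]), 'attitude': array([-0.03913442,  0.05122941,  0.71543432, -0.69569949])}
0.9958648681640625
wrist {'fovy': 63.00309766810808, 'cx': 253.96532652103076, 'cy': 193.43612002527257, 'tool_from_camera': array([[-7.43042550e-04,  9.56051354e-01,  2.93198324e-01,
         7.47102753e-02],
       [ 9.99998117e-01,  1.84792877e-04,  1.93169478e-03,
         7.89589833e-04],
       [ 1.79261844e-03,  2.93199207e-01, -9.56049691e-01,
        -1.43357989e-01],
       [ 0.00000000e+00,  0.00000000e+00,  0.00000000e+00,
         1.00000000e+00]])}
0.995941162109375
```

View pics/top0.png

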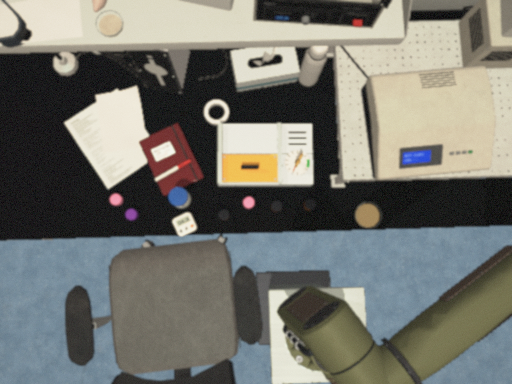

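View pics/side0.png

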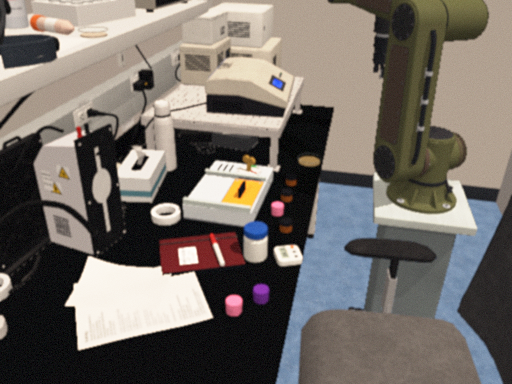

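The top view shows the mixer at about px (265,154), with the yellow hatch at its near left and the key near (297,160). There are three black-capped pots near (224,215), (276,206) and (309,204), and a pink look-alike at (249,202). The side view confirms three amber pots.

```bash
cat >> h.py <<'E'
def cam_pose(name,o=None):
    c=get_calibration(name)
    if "position" in c: Rm,t=R.from_quat(c["attitude"]).as_matrix(),np.array(c["position"])
    else:
        o=o or get_obs(); Rt=R.from_quat(o["ee_rot"]).as_matrix(); T=c["tool_from_camera"]
        Rm,t=Rt@T[:3,:3],Rt@T[:3,3]+o["tool_pos"]
    f=192/np.tan(np.radians(c["fovy"])/2)
    return Rm,t,f,c["cx"],c["cy"]
def rays(P,u,v):
    Rm,t,f,cx,cy=P
    u,v=np.asarray(u,float),np.asarray(v,float)
    return np.stack([(u-cx)/f,-(v-cy)/f,-np.ones_like(u)],-1)@Rm.T
def onplane(P,u,v,z):
    r=rays(P,u,v); return P[1]+r*((z-P[1][2])/r[...,2])[...,None]
def cloud(P,d):
    v,u=np.mgrid[:d.shape[0],:d.shape[1]]
    return P[1]+rays(P,u,v)*d[...,None]
def project(P,X):
    Rm,t,f,cx,cy=P
    c=(np.asarray(X)-t)@Rm
    return np.stack([cx+f*c[...,0]/-c[...,2],cy-f*c[...,1]/-c[...,2]],-1)
def save(name,img,s=1,box=None):
    if box: img=img[box[1]:box[3],box[0]:box[2]]
    cv2.imwrite(f"pics/{name}.png",cv2.resize(img[:,:,::-1],None,fx=s,fy=s,interpolation=cv2.INTER_CUBIC))
E
python3 - <<'E'
from h import *
P=cam_pose("top"); z=np.load("pics/top0.npz"); p,d=z["p"],z["d"]; X=cloud(P,d)
print("table z",np.median(X[170:235,100:340,2][X[170:235,100:340,2]<.02]))
m=((X[...,2]>.012)&(X[...,2]<.12)).astype(np.uint8); m[:100]=0;m[240:]=0;m[:,345:]=0
n,l,s,c=cv2.connectedComponentsWithStats(m)
for i in range(1,n):
    if s[i,4]<15: continue
    zz=np.median(X[l==i][:,2]); print(c[i].round(1),s[i,4],zz.round(3),onplane(P,*c[i],zz).round(3),p[l==i].mean(0).round(0))
hsv=cv2.cvtColor(p,cv2.COLOR_RGB2HSV)
y=cv2.inRange(hsv,(15,150,120),(32,255,255)); y[:100]=0;y[240:]=0;y[:,345:]=0
y=cv2.morphologyEx(y,cv2.MORPH_CLOSE,np.ones((9,9)))
cn=max(cv2.findContours(y,0,1)[0],key=cv2.contourArea); b=cv2.boxPoints(cv2.minAreaRect(cn))
print(onplane(P,b[:,0],b[:,1],.05).round(4), onplane(P,b[:,0],b[:,1],.05).mean(0))
i=l[170,250]; cn=max(cv2.findContours((l==i).astype(np.uint8),0,1)[0],key=cv2.contourArea);b=cv2.boxPoints(cv2.minAreaRect(cn))
print(b,onplane(P,b[:,0],b[:,1],.055).round(4))
save("crop0",p,5,(205,110,330,225))
E
```

```text
table z -1.0230014207524007e-05
[136.2 102.8] 44 0.015 [0.8   0.595 0.015] [235. 229. 213.]
[262.7 152.6] 6107 0.05 [0.605 0.165 0.05 ] [227. 212. 177.]
[111.1 126.4] 17 0.014 [0.719 0.681 0.014] [237. 231. 216.]
[170.6 163.8] 2468 0.016 [0.582 0.477 0.016] [131.  90.  93.]
[114.4 146. ] 151 0.014 [0.649 0.669 0.014] [237. 231. 216.]
[338.3 179.6] 59 0.047 [ 0.508 -0.085  0.047] [133. 126. 115.]
[115.9 199.2] 111 0.03 [0.465 0.657 0.03 ] [223. 140. 157.]
[248.4 202. ] 98 0.031 [0.443 0.217 0.031] [229. 148. 165.]
[309.9 204.1] 97 0.031 [0.43  0.012 0.031] [37. 35. 35.]
[276.4 205.4] 94 0.031 [0.429 0.124 0.031] [45. 44. 45.]
[131.4 214. ] 105 0.03 [0.414 0.606 0.03 ] [128.  69. 145.]
[223.6 214.3] 94 0.031 [0.404 0.301 0.031] [46. 45. 45.]
[184.3 223.7] 366 0.018 [0.377 0.433 0.018] [222. 216. 195.]
[[0.5165 0.2994 0.05  ]
 [0.6009 0.2975 0.05  ]
 [0.5964 0.1239 0.05  ]
 [0.5119 0.127  0.05  ]] [0.55643375 0.21194911 0.05      ]
[[204. 100.]
 [312. 100.]
 [312. 185.]
 [204. 185.]] [[ 0.7907  0.3573  0.055 ]
 [ 0.782  -0.0083  0.055 ]
 [ 0.4912  0.0056  0.055 ]
 [ 0.5008  0.3621  0.055 ]]
```

View pics/crop0.png

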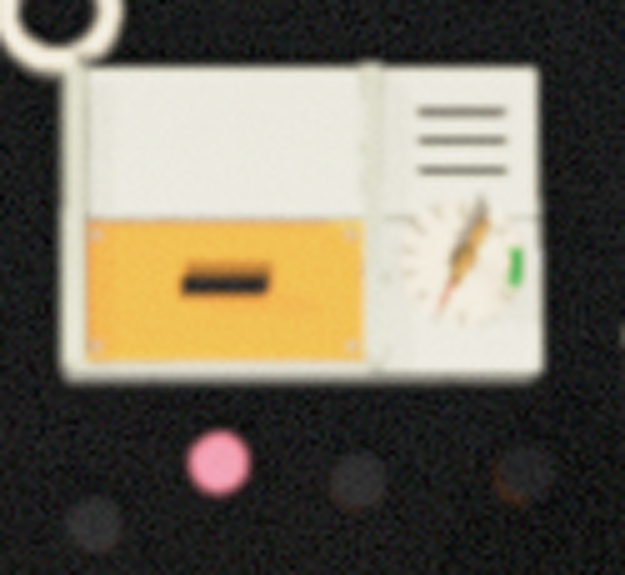

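```bash
cat >> h.py <<'E'
def down(yaw): # tool z down, tool x at yaw deg in world
    a=np.radians(yaw); x=np.array([np.cos(a),np.sin(a),0]); z=np.array([0,0,-1.]); return np.stack([x,np.cross(z,x),z],1)
def plan(*wps,cmd=None):
    """chain of (pos,yaw) poses, one per call: shift/turn in the tool's axes, from the measured (or cmd) pose"""
    o=get_obs(); p,Rm=(o["tool_pos"],R.from_quat(o["ee_rot"]).as_matrix()) if cmd is None else (np.array(cmd[0]),down(cmd[1]))
    for q,yaw in wps:
        T=down(yaw); s=Rm.T@(np.array(q)-p)/.75; r=R.from_matrix(Rm.T@T).as_rotvec()/(np.pi/4)
        print("mv",s.round(4),r.round(4)); p,Rm=np.array(q),T
E
python3 - <<'E'
from h import *
plan(([.40,0,.35],-125),([.53,.09,.35],-90))
E
```

```text
mv [-0.5136  0.6567 -0.1585] [ 1.700e-03  5.000e-04 -8.761e-01]
mv [-0.1977 -0.0732  0.    ] [ 0.      0.     -0.7778]
```

carry_out --pt "-0.25 0.33 -0.16 0 0 -0.87 0" --pt "-0.25 0.33 -0.16 0 0 -0.87 0" --pt "-0.25 0.33 -0.16 0 0 -0.87 0" --pt "-0.25 0.33 -0.16 0 0 -0.87 0" --pt "-0.25 0.33 -0.16 0 0 -0.87 0" --pt "-0.25 0.33 -0.16 0 0 -0.87 0" --pt "-0.25 0.33 -0.16 0 0 -0.87 0" --pt "-0.25 0.33 -0.16 0 0 -0.87 0"

```text
clock: 0.95
tool_pos: [0.2765, -0.287, 0.3536]
ee_rot: [-0.462, 0.887, -0.002, 0.002]
force: [-0.1, -0.5, -0.1]
width: 0.0853
```

```bash
python3 - <<'E'
from h import *
o=get_obs();print(o["joint_positions"].round(3),o["tool_pos"])
plan(([.42,.02,.35],-125),([.53,.09,.35],-90))
E
```

```text
[-0.288 -0.45  -0.105  0.    -1.911 -0.322] [ 0.27646472 -0.28698205  0.35358875]
mv [-0.4451  0.078   0.0051] [-0.0059  0.0019  0.0001]
mv [-0.1606 -0.0666  0.    ] [ 0.      0.     -0.7778]
```

carry_out --pt "-0.445 0.08 0 0 0 0 0" --pt "-0.445 0.08 0 0 0 0 0" --pt "-0.445 0.08 0 0 0 0 0" --pt "-0.445 0.08 0 0 0 0 0" --pt "-0.445 0.08 0 0 0 0 0" --pt "-0.445 0.08 0 0 0 0 0" --pt "-0.445 0.08 0 0 0 0 0" --pt "-0.445 0.08 0 0 0 0 0"

```text
clock: 1.75
tool_pos: [0.4201, 0.0211, 0.3487]
ee_rot: [-0.461, 0.887, 0.001, -0.002]
force: [-0.1, -0.6, -1.0]
width: 0.0852
```

carry_out --pt "-0.16 -0.065 0 0 0 -0.778 0" --pt "-0.16 -0.065 0 0 0 -0.778 0" --pt "-0.16 -0.065 0 0 0 -0.778 0" --pt "-0.16 -0.065 0 0 0 -0.778 0" --pt "-0.16 -0.065 0 0 0 -0.778 0" --pt "-0.16 -0.065 0 0 0 -0.778 0" --pt "-0.16 -0.065 0 0 0 -0.778 0" --pt "-0.16 -0.065 0 0 0 -0.778 0"

```text
clock: 2.55
tool_pos: [0.5278, 0.0872, 0.352]
ee_rot: [-0.705, 0.71, -0.0, 0.001]
force: [0.1, 0.8, 0.4]
width: 0.0854
```

```bash
python3 - <<'E'
from h import *
o=get_obs();print(o["joint_positions"].round(3),o["tool_pos"],o["ee_rot"])
P=cam_pose("wrist",o); p,d=camera("wrist"); np.savez("pics/w1.npz",p=p,d=d,o=np.r_[o["tool_pos"],o["ee_rot"]]); save("w1",p,1.5)
E
```

```text
[ 0.54  -0.086  0.183 -0.    -1.838 -0.547] [0.52780614 0.08717749 0.35203245] [-7.04680780e-01  7.09524103e-01 -1.46852098e-04  7.23523469e-04]
```

View pics/w1.png

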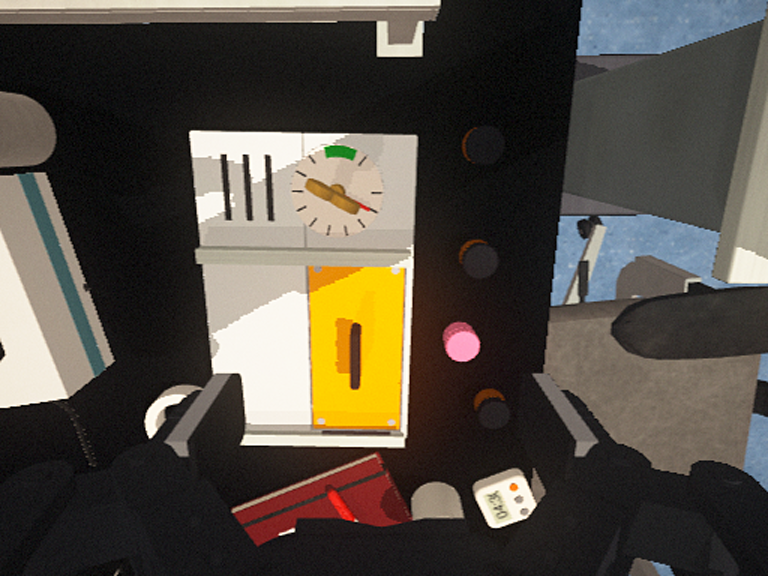

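The wrist view (shown at 1.5x) has the seated hatch at about (357,350), the key at (338,190) and the green band at (340,152). The pots are at (484,145), (480,258) and (491,407).

```bash
cat >> h.py <<'E'
def load(n):
    z=np.load(f"pics/{n}.npz"); o=dict(tool_pos=z["o"][:3],ee_rot=z["o"][3:]); P=cam_pose("wrist",o); return P,z["p"],cloud(P,z["d"])
def rect(P,m,z):
    cn=max(cv2.findContours(m,0,1)[0],key=cv2.contourArea); b=cv2.boxPoints(cv2.minAreaRect(cn)); return onplane(P,b[:,0],b[:,1],z)
def pots(P,X,zr=(.024,.036),mx=.5):
    m=((X[...,2]>zr[0])&(X[...,2]<zr[1])&(X[...,0]<mx)&(X[...,0]>.33)).astype(np.uint8); m[:,-1]=0
    m=cv2.morphologyEx(m,cv2.MORPH_OPEN,np.ones((3,3)))
    n,l,s,c=cv2.connectedComponentsWithStats(m); return [(onplane(P,*c[i],.032).round(4),int(s[i,4])) for i in range(1,n) if s[i,4]>40],l
E
python3 - <<'E'
from h import *
P,p,X=load("w1"); hsv=cv2.cvtColor(p,cv2.COLOR_RGB2HSV)
y=cv2.inRange(hsv,(15,180,100),(32,255,255)); y[:,:195]=0;y[:170]=0
y=cv2.morphologyEx(y,cv2.MORPH_CLOSE,np.ones((15,15)))
b=rect(P,y,.05); print("hatch",b.round(4),b.mean(0))
print("depth z hatch/deck/table",X[270,255,2],X[240,180,2],X[340,270,2], X[150,320,2])
D=X; m=((D[...,2]>.045)&(D[...,2]<.054)&(D[...,0]>.48)&(D[...,0]<.73)&(D[...,1]>0)&(D[...,1]<.34)).astype(np.uint8)
xy=D[m>0]; print("deck ext",np.percentile(xy[:,:2],[.3,99.7],axis=0))
h=(D[...,2]>.07)&(D[...,2]<.09)&(D[...,1]>.12)&(D[...,1]<.3)&(D[...,0]<.62)&(D[...,0]>.5)
q=D[h]; print("handle",len(q),q.mean(0),q[:,:2].min(0),q[:,:2].max(0))
k=(D[...,2]>.08)&(D[...,2]<.11)&(D[...,1]<.12)&(D[...,1]>.0)&(D[...,0]<.65)&(D[...,0]>.48)
q=D[k]; c=q.mean(0); e=np.linalg.svd((q-c)[:,:2])[2]; print("key",len(q),c,np.ptp((q-c)[:,:2]@e.T,axis=0),e,q[:,2].max())
g=cv2.inRange(hsv,(45,100,60),(80,255,255)); ys,xs=np.nonzero(g); k2=(ys<120)&(xs>200)&(xs<250); print("green",onplane(P,xs[k2].mean(),ys[k2].mean(),.052))
r=cv2.inRange(hsv,(0,150,100),(8,255,255))|cv2.inRange(hsv,(172,150,100),(180,255,255)); ys,xs=np.nonzero(r);k2=(ys<160)&(xs>200)&(xs<260); print("red",k2.sum(),onplane(P,xs[k2].mean(),ys[k2].mean(),.052))
print(pots(P,X)[0])
E
```

```text
hatch [[0.6081 0.3052 0.05  ]
 [0.5987 0.1252 0.05  ]
 [0.5064 0.1259 0.05  ]
 [0.5052 0.306  0.05  ]] [0.55458991 0.21556265 0.05      ]
depth z hatch/deck/table 0.049849691885231695 0.04943101529236854 0.0016724314634962711 0.0008473079683561369
deck ext [[0.49808592 0.00123316]
 [0.70369391 0.30942378]]
handle 273 [0.55507884 0.20933065 0.08123199] [0.55019042 0.18197261] [0.56016809 0.24122943]
key 351 [0.56915451 0.05183398 0.10036736] [0.04917594 0.00936359] [[-0.87521724  0.48373008]
 [ 0.48373008  0.87521724]] 0.10660093559278394
green [0.56528509 0.01712694 0.052     ]
red 19 [0.54452064 0.06657006 0.052     ]
[(array([0.4309, 0.0123, 0.032 ]), 552), (array([0.4292, 0.124 , 0.032 ]), 452), (array([0.4434, 0.216 , 0.032 ]), 392), (array([0.4051, 0.2998, 0.032 ]), 355), (array([0.4653, 0.4176, 0.032 ]), 140)]
```

```bash
python3 - <<'E'
from h import *
P,p,D=load("w1")
def fit(m,n):
    pts=D[m][:,:2].astype(np.float32); vx,vy,x,y=cv2.fitLine(pts,cv2.DIST_HUBER,0,.01,.01).ravel(); print(n,len(pts),x,y,"yaw deg",np.degrees(np.arctan2(vy,vx)))
z,x,y=D[...,2],D[...,0],D[...,1]
fit((z>.079)&(z<.085)&(y>.15)&(y<.27)&(x<.6)&(x>.52),"handle")
fit((z>.063)&(z<.070)&(y>.08)&(y<.15)&(x<.72)&(x>.48),"right ch")
fit((z>.063)&(z<.070)&(y>.28)&(y<.34)&(x<.72)&(x>.48),"left ch")
# front edge of deck
pts=[]
for r in range(100,290,3):
    row=D[r]; k=(row[:,2]>.046)&(row[:,2]<.053)&(row[:,0]>.48)&(row[:,0]<.53)
    if k.any(): q=row[k]; pts.append(q[q[:,0].argmin()][:2])
pts=np.array(pts,np.float32); vx,vy,x0,y0=cv2.fitLine(pts,cv2.DIST_HUBER,0,.001,.01).ravel(); print("front",x0,y0,np.degrees(np.arctan2(vy,vx)))
E
```

```text
handle 246 0.55526745 0.21419857 yaw deg 89.03967
right ch 1493 0.6018696 0.111521214 yaw deg -1.4632034
left ch 854 0.5756251 0.30925888 yaw deg -1.1968256
front 0.5000957 0.15587153 88.50326
```

```bash
python3 - <<'E'
from h import *
plan(([.5552,.2118,.14],-91.35),([.5552,.2118,.062],-91.35))
E
```

```text
mv [-0.166  -0.0352  0.2827] [-0.0013  0.001   0.0219]
mv [0.    0.    0.104] [0. 0. 0.]
```

carry_out --pt "-0.166 -0.035 0.283 0 0 0.022 0" --pt "-0.166 -0.035 0.283 0 0 0.022 0" --pt "-0.166 -0.035 0.283 0 0 0.022 0" --pt "-0.166 -0.035 0.283 0 0 0.022 0" --pt "-0.166 -0.035 0.283 0 0 0.022 0" --pt "-0.166 -0.035 0.283 0 0 0.022 0" --pt "-0.166 -0.035 0.283 0 0 0.022 0" --pt "-0.166 -0.035 0.283 0 0 0.022 0"

```text
clock: 3.4
tool_pos: [0.5559, 0.2119, 0.1417]
ee_rot: [-0.699, 0.715, -0.001, 0.002]
force: [0.8, 0.8, 0.4]
width: 0.0857
```

```bash
python3 - <<'E'
from h import *
plan(([.5552,.2118,.062],-91.35))
P=cam_pose("wrist"); p,d=camera("wrist"); D=cloud(P,d); z,x,y=D[...,2],D[...,0],D[...,1]
m=(z>.076)&(z<.087)&(y>.15)&(y<.27)&(x<.6)&(x>.52); q=D[m]; print(len(q),q[:,:2].min(0) if len(q) else 0,q[:,:2].max(0) if len(q) else 0)
E
```

```text
mv [0.0004 0.0013 0.1063] [-0.0044  0.0021  0.0014]
1182 [0.55013949 0.18250098] [0.56088443 0.2421924 ]
```

carry_out --pt "0 0 0.106 0 0 0 0" --pt "0 0 0.106 0 0 0 0" --pt "0 0 0.106 0 0 0 0" --pt "0 0 0.106 0 0 0 0.5" --pt "0 0 0.106 0 0 0 1" --pt "0 0 0.106 0 0 0 1" --pt "0 0 0.106 0 0 0 1" --pt "0 0 0.106 0 0 0 1"

```text
clock: 4.25
tool_pos: [0.5553, 0.2123, 0.0604]
ee_rot: [-0.699, 0.715, -0.0, 0.001]
force: [0.3, 1.1, -0.5]
width: 0.0122
```

carry_out --pt "0 0 0 0 0 0 1" --pt "0 0 0 0 0 0 1" --pt "0 0 0 0 0 0 1" --pt "0 0 0 0 0 0 1" --pt "0 0 -0.004 0 0 0 1" --pt "0 0 -0.008 0 0 0 1" --pt "0 0 -0.0133 0 0 0 1" --pt "0 0 -0.0133 0 0 0 1"

```text
clock: 5.05
tool_pos: [0.5551, 0.2123, 0.0698]
ee_rot: [-0.699, 0.715, 0.0, 0.0]
force: [2.7, 1.4, -1.5]
width: 0.0087
```

```bash
python3 - <<'E'
from h import *
o=get_obs(); print(o["tool_pos"],o["force"],o["wrist_torque"],o["width"])
plan((o["tool_pos"]+[.098,-.0023,0],-91.35))
E
```

```text
[0.55505419 0.21229684 0.06984671] [ 2.73651091  1.3766613  -1.54610683] [ 0.47264451 -1.01098445 -0.06339588] 0.008747701039073288
mv [ 0.0002 -0.1307  0.    ] [-0.0002  0.0005  0.0021]
```

carry_out --pt "0 -0.01 0 0 0 0 1" --pt "0 -0.03 0 0 0 0 1" --pt "0 -0.055 0 0 0 0 1" --pt "0 -0.08 0 0 0 0 1" --pt "0 -0.105 0 0 0 0 1" --pt "0 -0.125 0 0 0 0 1" --pt "0 -0.131 0 0 0 0 1" --pt "0 -0.131 0 0 0 0 1"

```text
clock: 5.85
tool_pos: [0.6529, 0.2099, 0.0681]
ee_rot: [-0.699, 0.715, 0.001, -0.001]
force: [-0.0, 1.5, -3.0]
width: 0.0087
```

carry_out --pt "0 0 0 0 0 0 1" --pt "0 0 0.002 0 0 0 1" --pt "0 0 0.004 0 0 0 1" --pt "0 0 0.004 0 0 0 0.8" --pt "0 0 0.004 0 0 0 0.5" --pt "0 0 0.004 0 0 0 0.3" --pt "0 0 0.004 0 0 0 0.3" --pt "0 0 0.004 0 0 0 0.3"

```text
clock: 6.65
tool_pos: [0.6533, 0.2099, 0.0667]
ee_rot: [-0.699, 0.715, -0.0, 0.0]
force: [-1.4, -0.1, -0.1]
width: 0.0599
```

```bash
python3 - <<'E'
from h import *
o=get_obs(); print(o["tool_pos"],o["force"],o["joint_positions"].round(3),o["width"])
plan((o["tool_pos"]*[1,1,0]+[0,0,.16],-91.35),([.50,.06,.35],-91.35))
E
```

```text
[0.65327228 0.20991675 0.06672286] [-1.37428194 -0.08481261 -0.13314545] [ 0.601  0.304  0.081  0.    -1.347 -0.623] 0.05991795795216988
mv [-0.     -0.     -0.1244] [-0.0003  0.0001  0.0021]
mv [ 0.2046  0.1996 -0.2533] [0. 0. 0.]
```

carry_out --pt "0 0 -0.12 0 0 0 0.3" --pt "0 0 -0.12 0 0 0 0.3" --pt "0.205 0.2 -0.38 0 0 0 0.3" --pt "0.205 0.2 -0.38 0 0 0 0.3" --pt "0.205 0.2 -0.38 0 0 0 0.3" --pt "0.205 0.2 -0.38 0 0 0 0.3" --pt "0.205 0.2 -0.38 0 0 0 0.3" --pt "0.205 0.2 -0.38 0 0 0 0.3"

```text
clock: 7.45
tool_pos: [0.4985, 0.058, 0.3545]
ee_rot: [-0.699, 0.715, -0.001, 0.001]
force: [0.8, -1.0, 0.9]
width: 0.06
```

carry_out --pt "0 0 0 0 0 0 0.3" --pt "0 0 0 0 0 0 0.3" --pt "0 0 0 0 0 0 0.3" --pt "0 0 0 0 0 0 0.3" --pt "0 0 0 0 0 0 0.3" --pt "0 0 0 0 0 0 0.3" --pt "0 0 0 0 0 0 0.3" --pt "0 0 0 0 0 0 0.3"

```text
clock: 8.25
tool_pos: [0.4999, 0.0596, 0.3514]
ee_rot: [-0.699, 0.715, 0.0, -0.0]
force: [-0.4, -0.2, -0.1]
width: 0.0599
```

```bash
cat >> h.py <<'E'
def snap(n,s=0):
    o=get_obs(); p,d=camera("wrist"); np.savez(f"pics/{n}.npz",p=p,d=d,o=np.r_[o["tool_pos"],o["ee_rot"]])
    if s: save(n,p,s)
    return load(n)
E
python3 - <<'E'
from h import *
P,p,D=snap("w2",1.5); z,x,y=D[...,2],D[...,0],D[...,1]
print(get_obs()["tool_pos"]); print(pots(P,D)[0])
m=(z>.08)&(z<.095)&(y>.15)&(y<.27)&(x<.7)&(x>.52); q=D[m]; print("handle",len(q),q[:,:2].min(0),q[:,:2].max(0),np.median(q[:,2]))
m=(z>-.005)&(z<.02)&(y>.1)&(y<.32)&(x<.62)&(x>.505); q=D[m]; print("well",len(q),np.percentile(q[:,:2],[1,99],axis=0),np.median(q[:,2]))
E
```

```text
[0.4999021  0.05955548 0.35147636]
[(array([0.4306, 0.0121, 0.032 ]), 506), (array([0.4292, 0.1236, 0.032 ]), 430), (array([0.4433, 0.2158, 0.032 ]), 386), (array([0.4087, 0.3006, 0.032 ]), 254), (array([0.4662, 0.4133, 0.032 ]), 76)]
handle 181 [0.64747544 0.1795225 ] [0.65739842 0.2203276 ] 0.08741206291095399
well 4767 [[0.51334997 0.1416873 ]
 [0.60084795 0.30379858]] 0.00672033571709052
```

View pics/w2.png

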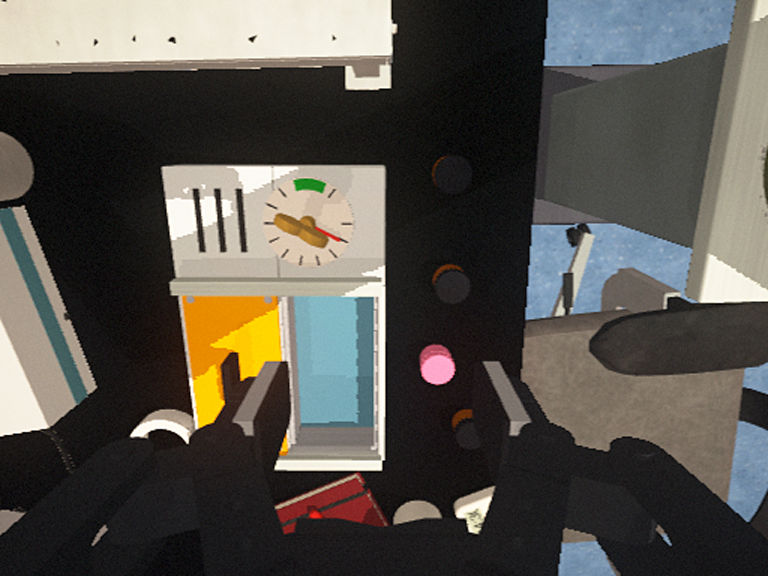

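```bash
cat >> h.py <<'E'
def rel(start,*qs,yaw=-91.35): # shifts of several points from one start pose
    for q in qs: print("rel",(down(yaw).T@(np.array(q)-np.array(start))/.75).round(4))
E
python3 - <<'E'
from h import *
o=get_obs()
rel(o["tool_pos"],[.4306,.0121,.09],[.4306,.0121,.005])
print("transfer"); rel([.4306,.0121,.005],[.4306,.0121,.13],[.5550,.170,.13],[.555,.170,.0125])
E
```

```text
rel [0.0654 0.0909 0.3486]
rel [0.0654 0.0909 0.462 ]
transfer
rel [ 0.      0.     -0.1667]
rel [-0.2144 -0.1609 -0.1667]
rel [-0.2144 -0.1609 -0.01  ]
```

carry_out --pt "0.03 0.045 0.15 0 0 0 0.3" --pt "0.065 0.091 0.25 0 0 0 0.3" --pt "0.065 0.091 0.349 0 0 0 0.3" --pt "0.065 0.091 0.349 0 0 0 0.3" --pt "0.065 0.091 0.349 0 0 0 0.3" --pt "0.065 0.091 0.349 0 0 0 0.3" --pt "0.065 0.091 0.349 0 0 0 0.3" --pt "0.065 0.091 0.349 0 0 0 0.3"

```text
clock: 9.1
tool_pos: [0.4313, 0.0123, 0.0912]
ee_rot: [-0.699, 0.715, -0.001, 0.001]
force: [2.1, 0.5, 0.6]
width: 0.0599
```

carry_out --pt "0 0 0.057 0 0 0 0.3" --pt "0 0 0.09 0 0 0 0.3" --pt "0 0 0.113 0 0 0 0.3" --pt "0 0 0.113 0 0 0 0.3" --pt "0 0 0.113 0 0 0 0.5" --pt "0 0 0.113 0 0 0 1" --pt "0 0 0.113 0 0 0 1" --pt "0 0 0.113 0 0 0 1"

```text
clock: 9.9
tool_pos: [0.4324, 0.0129, 0.0078]
ee_rot: [-0.699, 0.715, -0.001, 0.002]
force: [-1.1, 1.3, 5.4]
width: 0.0343
```

carry_out --pt "0 0 0 0 0 0 1" --pt "0 0 -0.04 0 0 0 1" --pt "0 0 -0.1 0 0 0 1" --pt "0 0 -0.166 0 0 0 1" --pt "0 0 -0.166 0 0 0 1" --pt "-0.06 -0.045 -0.166 0 0 0 1" --pt "-0.11 -0.083 -0.166 0 0 0 1" --pt "-0.16 -0.12 -0.166 0 0 0 1"

```text
clock: 10.7
tool_pos: [0.5246, 0.1319, 0.1307]
ee_rot: [-0.699, 0.715, -0.0, 0.001]
force: [0.4, -1.0, 0.1]
width: 0.0343
```

```bash
python3 - <<'E'
from h import *
o=get_obs(); rel(o["tool_pos"],[.555,.170,.13],[.555,.170,.0125]); print(o["width"])
P,p,D=snap("w3"); print(pots(P,D)[0])
E
```

```text
rel [-0.0517 -0.0394  0.0009]
rel [-0.0517 -0.0394  0.1576]
0.03432956266721229
[(array([0.4298, 0.1241, 0.032 ]), 1674), (array([0.4415, 0.2104, 0.032 ]), 787)]
```

carry_out --pt "-0.052 -0.0395 0 0 0 0 1" --pt "-0.052 -0.0395 0 0 0 0 1" --pt "-0.052 -0.0395 0 0 0 0 1" --pt "-0.052 -0.0395 0.04 0 0 0 1" --pt "-0.052 -0.0395 0.08 0 0 0 1" --pt "-0.052 -0.0395 0.12 0 0 0 1" --pt "-0.052 -0.0395 0.14 0 0 0 1" --pt "-0.052 -0.0395 0.148 0 0 0 1"

```text
clock: 11.55
tool_pos: [0.5531, 0.1679, 0.0181]
ee_rot: [-0.699, 0.715, 0.0, -0.0]
force: [0.9, 0.1, -1.4]
width: 0.034
```

carry_out --pt "0 0 0.005 0 0 0 1" --pt "0 0 0.007 0 0 0 1" --pt "0 0 0.007 0 0 0 1" --pt "0 0 0.007 0 0 0 0.47" --pt "0 0 0.007 0 0 0 0.47" --pt "0 0 0.007 0 0 0 0.47" --pt "0 0 -0.06 0 0 0 0.47" --pt "0 0 -0.12 0 0 0 0.47"

```text
clock: 12.35
tool_pos: [0.553, 0.1681, 0.1091]
ee_rot: [-0.699, 0.715, 0.0, -0.001]
force: [1.1, 0.5, 0.3]
width: 0.0457
```

```bash
python3 - <<'E'
from h import *
o=get_obs(); print(o["tool_pos"],o["force"]); rel(o["tool_pos"],[.4297,.1238,.15],[.4297,.1238,.09])
P,p,D=snap("w4"); print(pots(P,D)[0],pots(P,D,(.03,.044),.65)[0])
E
```

```text
[0.5530401  0.168056   0.10909603] [1.12998691 0.48028825 0.28710307]
rel [ 0.0629  0.163  -0.0545]
rel [0.0629 0.163  0.0255]
[(array([0.4302, 0.1246, 0.032 ]), 2314), (array([0.4443, 0.2162, 0.032 ]), 1685), (array([0.4144, 0.3048, 0.032 ]), 75)] [(array([0.4288, 0.125 , 0.032 ]), 2079), (array([0.5991, 0.1582, 0.032 ]), 356), (array([0.5086, 0.1384, 0.032 ]), 104), (array([0.5089, 0.1539, 0.032 ]), 46), (array([0.5542, 0.1693, 0.032 ]), 1909), (array([0.5095, 0.1774, 0.032 ]), 173), (array([0.443 , 0.2178, 0.032 ]), 1457), (array([0.5119, 0.2729, 0.032 ]), 63), (array([0.6023, 0.2831, 0.032 ]), 85), (array([0.5125, 0.2918, 0.032 ]), 46), (array([0.4144, 0.3048, 0.032 ]), 75)]
```

carry_out --pt "0 0.02 -0.04 0 0 0 0.47" --pt "0.03 0.08 -0.04 0 0 0 0.47" --pt "0.063 0.13 -0.04 0 0 0 0.3" --pt "0.063 0.163 -0.02 0 0 0 0.3" --pt "0.063 0.163 0.025 0 0 0 0.3" --pt "0.063 0.163 0.025 0 0 0 0.3" --pt "0.063 0.163 0.025 0 0 0 0.3" --pt "0.063 0.163 0.025 0 0 0 0.3"

```text
clock: 13.2
tool_pos: [0.4314, 0.1244, 0.0914]
ee_rot: [-0.699, 0.715, -0.0, 0.001]
force: [0.7, 0.3, 0.6]
width: 0.0595
```

```bash
python3 - <<'E'
from h import *
o=get_obs(); print(o["tool_pos"],o["width"]); rel(o["tool_pos"],[.4297,.1242,.008])
P,p,D=snap("w5"); print(pots(P,D)[0])
E
```

```text
[0.43139787 0.12438087 0.09141996] 0.05954766051198124
rel [0.0003 0.0023 0.1112]
[(array([0.4961, 0.064 , 0.032 ]), 1250), (array([0.4284, 0.1238, 0.032 ]), 2107), (array([0.4983, 0.1477, 0.032 ]), 80), (array([0.4423, 0.2151, 0.032 ]), 1640)]
```

carry_out --pt "0 0.002 0.057 0 0 0 0.3" --pt "0 0.002 0.09 0 0 0 0.3" --pt "0 0.002 0.111 0 0 0 0.3" --pt "0 0.002 0.111 0 0 0 0.3" --pt "0 0.002 0.111 0 0 0 0.5" --pt "0 0.002 0.111 0 0 0 1" --pt "0 0.002 0.111 0 0 0 1" --pt "0 0.002 0.111 0 0 0 1"

```text
clock: 14.05
tool_pos: [0.4302, 0.1248, 0.0086]
ee_rot: [-0.699, 0.715, -0.001, 0.002]
force: [-0.6, -0.3, 6.7]
width: 0.0342
```

```bash
python3 - <<'E'
from h import *
o=get_obs(); print(o["tool_pos"],o["width"],o["force"]); t=o["tool_pos"]; rel(t,[t[0],t[1],.13],[.556,.213,.13])
E
```

```text
[0.43016931 0.12484842 0.00862417] 0.0342128984696942 [-0.62428118 -0.26414584  6.72391969]
rel [ 0.      0.     -0.1618]
rel [-0.1215 -0.165  -0.1618]
```

carry_out --pt "0 0 0 0 0 0 1" --pt "0 0 -0.05 0 0 0 1" --pt "0 0 -0.11 0 0 0 1" --pt "0 0 -0.162 0 0 0 1" --pt "-0.04 -0.055 -0.162 0 0 0 1" --pt "-0.08 -0.11 -0.162 0 0 0 1" --pt "-0.122 -0.165 -0.162 0 0 0 1" --pt "-0.122 -0.165 -0.162 0 0 0 1"

```text
clock: 14.85
tool_pos: [0.5563, 0.2148, 0.1229]
ee_rot: [-0.699, 0.715, 0.001, -0.004]
force: [-0.5, -0.7, -1.9]
width: 0.0343
```

```bash
python3 - <<'E'
from h import *
o=get_obs(); print(o["tool_pos"],o["width"],o["force"]); t=o["tool_pos"]; rel(t,[.556,.213,.015])
E
```

```text
[0.55634706 0.21476082 0.12286365] 0.03429373913034525 [-0.53266371 -0.65133782 -1.94660221]
rel [0.0024 0.0004 0.1438]
```

carry_out --pt "0 0 0 0 0 0 1" --pt "0 0 0.04 0 0 0 1" --pt "0 0 0.08 0 0 0 1" --pt "0 0 0.12 0 0 0 1" --pt "0 0 0.14 0 0 0 1" --pt "0 0 0.14 0 0 0 1" --pt "0 0 0.14 0 0 0 1" --pt "0 0 0.14 0 0 0 1"

```text
clock: 15.65
tool_pos: [0.5557, 0.2135, 0.0256]
ee_rot: [-0.699, 0.715, -0.0, 0.002]
force: [-0.4, 0.0, -0.6]
width: 0.0341
```

carry_out --pt "0 0 0.008 0 0 0 1" --pt "0 0 0.014 0 0 0 1" --pt "0 0 0.014 0 0 0 1" --pt "0 0 0.014 0 0 0 0.47" --pt "0 0 0.014 0 0 0 0.47" --pt "0 0 0.014 0 0 0 0.47" --pt "0 0 -0.06 0 0 0 0.47" --pt "0 0 -0.12 0 0 0 0.47"

```text
clock: 16.45
tool_pos: [0.5536, 0.212, 0.1118]
ee_rot: [-0.699, 0.715, 0.0, -0.002]
force: [1.9, 0.8, 1.5]
width: 0.0454
```

```bash
python3 - <<'E'
from h import *
o=get_obs(); print(o["tool_pos"],o["force"]); rel(o["tool_pos"],[.4065,.3005,.15],[.4065,.20,.33])
P,p,D=snap("w6"); print(pots(P,D)[0],pots(P,D,(.035,.044),.65)[0])
E
```

```text
[0.553561   0.21199174 0.1117534 ] [1.91298345 0.81896185 1.50502783]
rel [-0.1134  0.1988 -0.051 ]
rel [ 0.0206  0.1957 -0.291 ]
[(array([0.4442, 0.217 , 0.032 ]), 1873), (array([0.4035, 0.2963, 0.032 ]), 1111)] [(array([0.599 , 0.1302, 0.032 ]), 64), (array([0.5542, 0.169 , 0.032 ]), 2073), (array([0.555 , 0.2152, 0.032 ]), 1775), (array([0.5559, 0.3095, 0.032 ]), 686)]
```

carry_out --pt "0 0 -0.05 0 0 0 0.47" --pt "-0.02 0.04 -0.05 0 0 0 0.47" --pt "-0.06 0.1 -0.05 0 0 0 0.3" --pt "-0.09 0.16 -0.05 0 0 0 0.3" --pt "-0.113 0.2 -0.05 0 0 0 0.3" --pt "-0.113 0.2 -0.05 0 0 0 0.3" --pt "-0.113 0.2 -0.05 0 0 0 0.3" --pt "-0.113 0.2 -0.05 0 0 0 0.3"

```text
clock: 17.3
tool_pos: [0.4069, 0.3006, 0.1499]
ee_rot: [-0.699, 0.715, -0.0, -0.0]
force: [0.4, -0.4, 0.7]
width: 0.0597
```

```bash
python3 - <<'E'
from h import *
o=get_obs(); print(o["tool_pos"],o["force"])
P,p,D=snap("w7",1.2); L=pots(P,D)[0]; print(L)
for c,a in L:
    if c[1]>.27 and c[1]<.35: rel(o["tool_pos"],[c[0],c[1],.008])
E
```

```text
[0.40694291 0.30060014 0.14987647] [ 0.37690207 -0.41802406  0.74105098]
[(array([0.4983, 0.1614, 0.032 ]), 111), (array([0.4988, 0.1774, 0.032 ]), 134), (array([0.442 , 0.2183, 0.032 ]), 1697), (array([0.4035, 0.3013, 0.032 ]), 1344), (array([0.4528, 0.4186, 0.032 ]), 347)]
rel [-0.0008  0.0046  0.1892]
```

View pics/w7.png

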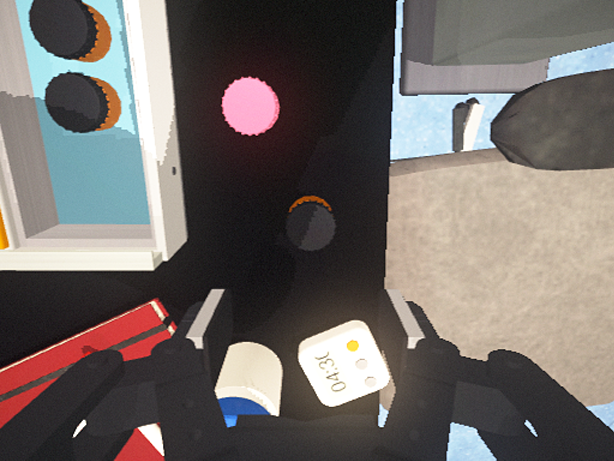

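Both pots stand upright in the well at (65,25) and (80,100). The third is clear between the fingers at (310,225).

carry_out --pt "0 0.004 0.06 0 0 0 0.3" --pt "0 0.004 0.12 0 0 0 0.3" --pt "0 0.004 0.16 0 0 0 0.3" --pt "0 0.004 0.189 0 0 0 0.3" --pt "0 0.004 0.189 0 0 0 0.3" --pt "0 0.004 0.189 0 0 0 0.5" --pt "0 0.004 0.189 0 0 0 1" --pt "0 0.004 0.189 0 0 0 1"

```text
clock: 18.15
tool_pos: [0.4045, 0.3018, 0.0103]
ee_rot: [-0.699, 0.715, 0.0, 0.002]
force: [-0.2, -0.4, 3.7]
width: 0.0342
```

carry_out --pt "0 0 0 0 0 0 1" --pt "0 0 0 0 0 0 1" --pt "0 0 0 0 0 0 1" --pt "0 0 -0.04 0 0 0 1" --pt "0 0 -0.1 0 0 0 1" --pt "0 0 -0.163 0 0 0 1" --pt "0 0 -0.163 0 0 0 1" --pt "0 0 -0.163 0 0 0 1"

```text
clock: 18.95
tool_pos: [0.4035, 0.3017, 0.1317]
ee_rot: [-0.699, 0.715, 0.001, 0.001]
force: [-0.4, -0.0, -2.3]
width: 0.0344
```

```bash
python3 - <<'E'
from h import *
o=get_obs(); print(o["tool_pos"],o["width"]); t=o["tool_pos"]; rel(t,[.557,.256,.13],[.557,.256,.025])
E
```

```text
[0.40351575 0.30165607 0.13173044] 0.03436314651414517
rel [ 0.056  -0.206   0.0023]
rel [ 0.056  -0.206   0.1423]
```

carry_out --pt "0.01 -0.05 0 0 0 0 1" --pt "0.03 -0.11 0 0 0 0 1" --pt "0.045 -0.16 0 0 0 0 1" --pt "0.056 -0.206 0 0 0 0 1" --pt "0.056 -0.206 0 0 0 0 1" --pt "0.056 -0.206 0 0 0 0 1" --pt "0.056 -0.206 0.06 0 0 0 1" --pt "0.056 -0.206 0.1 0 0 0 1"

```text
clock: 19.75
tool_pos: [0.5552, 0.2559, 0.053]
ee_rot: [-0.7, 0.715, 0.001, -0.001]
force: [-0.4, -0.4, -2.6]
width: 0.0336
```

carry_out --pt "0 0 0.02 0 0 0 1" --pt "0 0 0.042 0 0 0 1" --pt "0 0 0.042 0 0 0 1" --pt "0 0 0.042 0 0 0 1" --pt "0 0 0.042 0 0 0 1" --pt "0 0 0.042 0 0 0 1" --pt "0 0 0.042 0 0 0 1" --pt "0 0 0.042 0 0 0 1"

```text
clock: 20.55
tool_pos: [0.5693, 0.264, 0.042]
ee_rot: [-0.701, 0.713, -0.006, 0.019]
force: [15.0, 8.7, 37.2]
width: 0.0341
```

carry_out --pt "0 0 -0.03 0 0 0 1" --pt "0 0 -0.06 0 0 0 1" --pt "0 0 -0.1 0 0 0 1" --pt "0 0 -0.14 0 0 0 1" --pt "0 0 -0.14 0 0 0 1" --pt "0 0 -0.14 0 0 0 1" --pt "0 0 -0.14 0 0 0 1" --pt "0 0 -0.14 0 0 0 1"

```text
clock: 21.35
tool_pos: [0.5561, 0.2554, 0.1274]
ee_rot: [-0.699, 0.715, 0.0, -0.001]
force: [0.4, -0.3, -0.9]
width: 0.0336
```

```bash
python3 - <<'E'
from h import *
o=get_obs(); print(o["tool_pos"],o["width"],o["force"])
P,p,D=snap("w8",1.2); L=pots(P,D,(.035,.044),.65)[0]; print(L)
p,d=camera("side"); save("s8",p,5,(170,150,300,260))
E
```

```text
[0.55614985 0.25543653 0.1274476 ] 0.033649302354684205 [ 0.35819291 -0.29748939 -0.90682557]
[(array([0.5892, 0.1187, 0.032 ]), 114), (array([0.5426, 0.1199, 0.032 ]), 382), (array([0.5541, 0.1681, 0.032 ]), 2154), (array([0.5308, 0.241 , 0.032 ]), 1663), (array([0.4603, 0.4233, 0.032 ]), 84)]
```

View pics/w8.png

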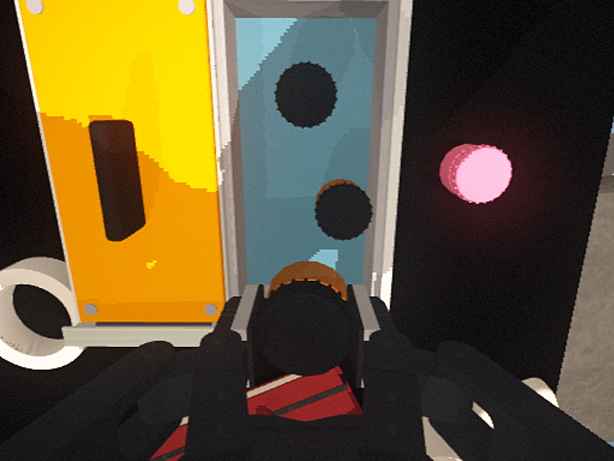

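View pics/s8.png

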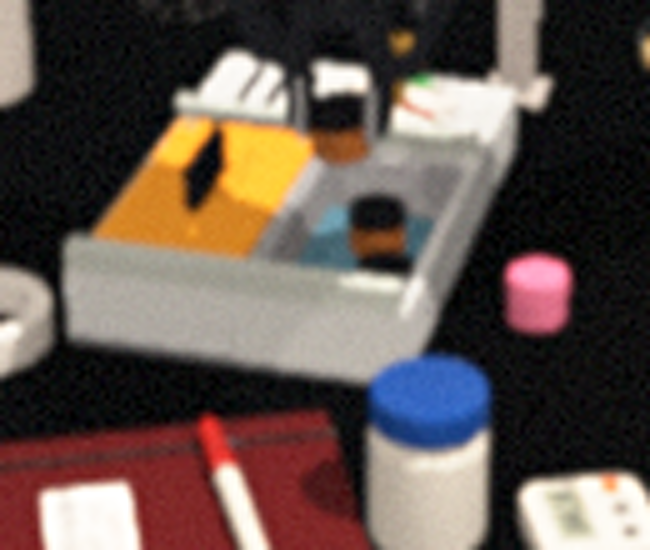

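Pot B has been knocked to about (0.531, 0.241), which explains the contact. It is still upright, at (343,210) in the wrist view, against the near wall. I'll check whether the held pot slipped or tilted.

```bash
python3 - <<'E'
from h import *
P,p,D=load("w8"); q=D[250:320,230:290].reshape(-1,3); t=np.array([.5561,.2554,.1274])
m=(abs(q-t)[:,:2].max(1)<.022)&(q[:,2]>.10)&(q[:,2]<.2); q=q[m]; top=q[q[:,2]>q[:,2].max()-.012]
A=np.c_[top[:,:2]-t[:2],np.ones(len(top))]; c=np.linalg.lstsq(A,top[:,2],rcond=None)[0]
print(len(q),len(top),q[:,2].min(),q[:,2].max(),"slope deg",np.degrees(c[:2]),c[2])
for lo in (.12,.13,.135,.14,.145,.15,.155): print(lo,((q[:,2]>lo)&(q[:,2]<lo+.005)).sum())
L=D[170:190,280:292]; print("B top z",np.median(D[165:185,275:300,2]))
rel(t,[.557,.279,.1274])
E
```

```text
3552 3550 0.13384478720104626 0.15348947563210474 slope deg [-1.97607243 -0.8849092 ] 0.15084543479678544
0.12 0
0.13 1
0.135 0
0.14 21
0.145 423
0.15 3107
0.155 0
B top z 0.038627550495985444
rel [-0.0315 -0.0005  0.    ]
```

carry_out --pt "-0.0315 0 0 0 0 0 1" --pt "-0.0315 0 0 0 0 0 1" --pt "-0.0315 0 0 0 0 0 1" --pt "-0.0315 0 0.05 0 0 0 1" --pt "-0.0315 0 0.09 0 0 0 1" --pt "-0.0315 0 0.12 0 0 0 1" --pt "-0.0315 0 0.13 0 0 0 1" --pt "-0.0315 0 0.13 0 0 0 1"

```text
clock: 22.25
tool_pos: [0.5572, 0.2787, 0.0306]
ee_rot: [-0.699, 0.715, -0.0, -0.001]
force: [0.1, -0.2, -0.5]
width: 0.0341
```

```bash
python3 -c "
from h import *
o=get_obs(); print(o['tool_pos'],o['force'])"
```

```text
[0.55716509 0.27865751 0.03057603] [ 0.0924345  -0.16345792 -0.4926513 ]
```

carry_out --pt "0 0 0.01 0 0 0 1" --pt "0 0 0.017 0 0 0 1" --pt "0 0 0.0195 0 0 0 1" --pt "0 0 0.0195 0 0 0 1" --pt "0 0 0.0195 0 0 0 0.47" --pt "0 0 0.0195 0 0 0 0.47" --pt "0 0 0.0195 0 0 0 0.47" --pt "0 0 0.0195 0 0 0 0.47"

```text
clock: 23.05
tool_pos: [0.5577, 0.2793, 0.0172]
ee_rot: [-0.699, 0.715, 0.0, 0.0]
force: [-0.5, -0.0, 0.2]
width: 0.045
```

carry_out --pt "0 0 -0.06 0 0 0 0.47" --pt "0 0 -0.12 0 0 0 0.47" --pt "0 0 -0.18 0 0 0 0.47" --pt "0.08 0 -0.22 0 0 0 0.47" --pt "0.14 0 -0.24 0 0 0 0.47" --pt "0.14 0 -0.24 0 0 0 0.47" --pt "0.14 0 -0.24 0 0 0 0.47" --pt "0.14 0 -0.24 0 0 0 0.47"

```text
clock: 23.85
tool_pos: [0.5551, 0.1744, 0.1964]
ee_rot: [-0.699, 0.715, 0.0, -0.0]
force: [-0.3, 0.1, -0.7]
width: 0.0453
```

```bash
python3 - <<'E'
from h import *
o=get_obs(); print(o["tool_pos"],o["width"],o["force"])
P,p,D=snap("w9",1.2); L=pots(P,D,(.035,.044),.62)[0]; print(L,pots(P,D)[0])
E
```

```text
[0.55513099 0.17441075 0.19644554] 0.04533216641088919 [-0.34003854  0.13172542 -0.71424459]
[(array([0.5542, 0.1692, 0.032 ]), 1008), (array([0.5311, 0.2419, 0.032 ]), 844), (array([0.5579, 0.2832, 0.032 ]), 767), (array([0.557 , 0.3087, 0.032 ]), 367)] [(array([0.4439, 0.2168, 0.032 ]), 939)]
```

View pics/w9.png

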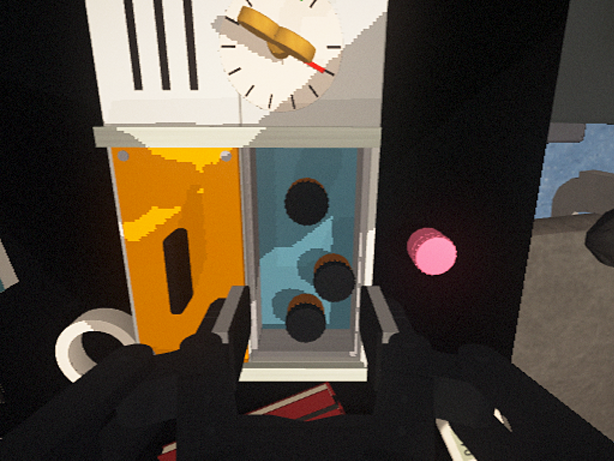

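All three pots stand upright in the well at (307,202), (333,277) and (305,318). Next I close the hatch.

```bash
python3 - <<'E'
from h import *
P,p,D=load("w9"); z,x,y=D[...,2],D[...,0],D[...,1]
m=(z>.082)&(z<.095)&(y>.15)&(y<.27)&(x<.7)&(x>.6); q=D[m]; print("handle",len(q),q[:,:2].min(0),q[:,:2].max(0),np.median(q[:,2]))
rel(get_obs()["tool_pos"],[.6533,.2099,.14],[.6533,.2099,.067])
E
```

```text
handle 797 [0.64699697 0.17966134] [0.65861632 0.23909266] 0.08789878341959262
rel [-0.0499 -0.13    0.0745]
rel [-0.0499 -0.13    0.1719]
```

carry_out --pt "-0.02 -0.06 0.03 0 0 0 0.3" --pt "-0.05 -0.13 0.07 0 0 0 0.3" --pt "-0.05 -0.13 0.07 0 0 0 0.3" --pt "-0.05 -0.13 0.07 0 0 0 0.3" --pt "-0.05 -0.13 0.12 0 0 0 0.3" --pt "-0.05 -0.13 0.15 0 0 0 0.3" --pt "-0.05 -0.13 0.172 0 0 0 0.3" --pt "-0.05 -0.13 0.172 0 0 0 0.3"

```text
clock: 24.7
tool_pos: [0.6519, 0.2095, 0.065]
ee_rot: [-0.7, 0.715, 0.001, -0.002]
force: [1.0, 0.2, -0.5]
width: 0.06
```

carry_out --pt "0 0 0 0 0 0 0.3" --pt "0 0 0 0 0 0 0.6" --pt "0 0 0 0 0 0 1" --pt "0 0 0 0 0 0 1" --pt "0 0 0 0 0 0 1" --pt "0 0 0 0 0 0 1" --pt "0 0 0 0 0 0 1" --pt "0 0 0 0 0 0 1"

```text
clock: 25.5
tool_pos: [0.6532, 0.2097, 0.069]
ee_rot: [-0.699, 0.715, 0.0, -0.0]
force: [-5.2, 0.6, 4.7]
width: 0.0088
```

carry_out --pt "0 0 -0.003 0 0 0 1" --pt "0 0 -0.0055 0 0 0 1" --pt "0 0 -0.0055 0 0 0 1" --pt "0 0 -0.0055 0 0 0 1" --pt "0 0 -0.0055 0 0 0 1" --pt "0 0 -0.0055 0 0 0 1" --pt "0 0 -0.0055 0 0 0 1" --pt "0 0 -0.0055 0 0 0 1"

```text
clock: 26.3
tool_pos: [0.6532, 0.2097, 0.0717]
ee_rot: [-0.699, 0.715, 0.0, -0.0]
force: [-4.0, 2.3, -2.3]
width: 0.0084
```

```bash
python3 - <<'E'
from h import *
o=get_obs(); t=o["tool_pos"]; print(t,o["force"],o["width"]); rel(t,t+[-.0977,.0023,0])
E
```

```text
[0.65319408 0.20969391 0.07171655] [-4.03796791  2.2981946  -2.30296888] 0.008437620538384191
rel [0.     0.1303 0.    ]
```

carry_out --pt "0 0.01 0 0 0 0 1" --pt "0 0.03 0 0 0 0 1" --pt "0 0.055 0 0 0 0 1" --pt "0 0.08 0 0 0 0 1" --pt "0 0.105 0 0 0 0 1" --pt "0 0.122 0 0 0 0 1" --pt "0 0.131 0 0 0 0 1" --pt "0 0.131 0 0 0 0 1"

```text
clock: 27.1
tool_pos: [0.5554, 0.2121, 0.0731]
ee_rot: [-0.7, 0.715, -0.0, 0.001]
force: [-0.9, 3.0, -1.5]
width: 0.0087
```

carry_out --pt "0 0 0 0 0 0 1" --pt "0 0 0 0 0 0 1" --pt "0 0 0 0 0 0 1" --pt "0 0 0 0 0 0 1" --pt "0 0 0 0 0 0 1" --pt "0 0 0 0 0 0 1" --pt "0 0 0 0 0 0 1" --pt "0 0 0 0 0 0 1"

```text
clock: 27.9
tool_pos: [0.5555, 0.212, 0.0722]
ee_rot: [-0.699, 0.715, 0.0, 0.0]
force: [1.5, 4.4, -2.5]
width: 0.0083
```

```bash
python3 - <<'E'
from h import *
o=get_obs(); t=o["tool_pos"]; print(t,o["force"],o["width"])
E
```

```text
[0.55553241 0.21198281 0.07217314] [ 1.48109549  4.42098082 -2.53941436] 0.008309229943810573
```

carry_out --pt "0 0 0.004 0 0 0 1" --pt "0 0 0.008 0 0 0 1" --pt "0 0 0.012 0 0 0 1" --pt "0 0 0.012 0 0 0 1" --pt "0 0 0.012 0 0 0 1" --pt "0 0 0.012 0 0 0 0.8" --pt "0 0 0.012 0 0 0 0.3" --pt "0 0 0.012 0 0 0 0.3"

```text
clock: 28.7
tool_pos: [0.5553, 0.211, 0.063]
ee_rot: [-0.699, 0.715, -0.0, -0.001]
force: [-0.1, -0.6, -0.7]
width: 0.0454
```

carry_out --pt "0 0 0 0 0 0 0.3" --pt "0 0 0 0 0 0 0.3" --pt "0 0 -0.06 0 0 0 0.3" --pt "0 0 -0.12 0 0 0 0.3" --pt "0.05 0 -0.18 0 0 0 0" --pt "0.11 0 -0.2 0 0 0 0" --pt "0.16 0 -0.2 0 0 0 0" --pt "0.16 0 -0.2 0 0 0 0"

```text
clock: 29.5
tool_pos: [0.553, 0.0881, 0.2153]
ee_rot: [-0.698, 0.716, -0.001, 0.001]
force: [1.0, -0.2, -0.3]
width: 0.0856
```

carry_out --pt "0.05 0 -0.05 0 0 0 0" --pt "0.05 0 -0.05 0 0 0 0" --pt "0.05 0 -0.05 0 0 0 0" --pt "0.05 0 -0.05 0 0 0 0" --pt "0.05 0 -0.05 0 0 0 0" --pt "0.05 0 -0.05 0 0 0 0" --pt "0.05 0 -0.05 0 0 0 0" --pt "0.05 0 -0.05 0 0 0 0"

```text
clock: 30.3
tool_pos: [0.5518, 0.0545, 0.2502]
ee_rot: [-0.699, 0.715, 0.0, -0.0]
force: [-0.5, 0.3, 0.6]
width: 0.0852
```

```bash
cat >> h.py <<'E'
def keyang(P,p,D,yaw=-1.35):
    z,x,y=D[...,2],D[...,0],D[...,1]
    k=(z>.08)&(z<.108)&(y<.12)&(y>0)&(x<.65)&(x>.48); q=D[k]; top=q[q[:,2]>.097]
    b=cv2.minAreaRect(top[:,:2].astype(np.float32)*1000); print("bow box",b,len(top))
    c=np.array(b[0])/1000; hsv=cv2.cvtColor(p,cv2.COLOR_RGB2HSV)
    uv=project(P,np.r_[c,.052]); f=P[2]/(P[1][2]-.05)
    vv,uu=np.mgrid[:384,:512]; W=onplane(P,uu,vv,.052)[...,:2]-c; rr=np.hypot(W[...,0],W[...,1])
    def ang(m): w=W[m].mean(0); return np.degrees((np.arctan2(-w[0],-w[1])-np.pi/2 - 0 ) ) if False else (180-np.degrees(np.arctan2(w[1],w[0]))+yaw)%360
    r=((hsv[...,0]<8)|(hsv[...,0]>172))&(hsv[...,1]>140)&(hsv[...,2]>90)&(rr<.045)&(rr>.01)
    g=(hsv[...,0]>45)&(hsv[...,0]<85)&(hsv[...,1]>100)&(rr<.05)
    print("key deg/rad",ang(r),np.radians(ang(r)),r.sum(),"green mid",np.radians(ang(g)),"centre",c)
    return c
E
python3 - <<'E'
from h import *
o=get_obs(); print(o["tool_pos"],o["joint_positions"].round(3))
P,p,D=snap("w10",1.2); z,x,y=D[...,2],D[...,0],D[...,1]
m=(z>.076)&(z<.095)&(y>.15)&(y<.27)&(x<.62)&(x>.5); q=D[m]; print("handle",len(q),q[:,:2].min(0),q[:,:2].max(0),np.percentile(q[:,2],[50,95]))
hsv=cv2.cvtColor(p,cv2.COLOR_RGB2HSV); yy=(hsv[...,0]>15)&(hsv[...,0]<32)&(hsv[...,1]>180)&(y>.15)&(z<.07); print("panel z",np.percentile(D[yy][:,2],[5,50,95]))
keyang(P,p,D)
E
```

```text
[0.5518136  0.05451808 0.25024271] [ 0.461 -0.077  0.003 -0.    -1.652 -0.482]
handle 363 [0.55109677 0.18159851] [0.56062488 0.24029751] [0.08188046 0.0831003 ]
panel z [0.04907524 0.05024922 0.05137858]
bow box ((569.6913452148438, 52.70166015625), (9.324309349060059, 46.40007019042969), 60.74394226074219) 472
key deg/rad 28.939604383611247 0.5050913807186004 59 green mid 4.812300547692539 centre [0.56969135 0.05270166]
```

View pics/w10.png

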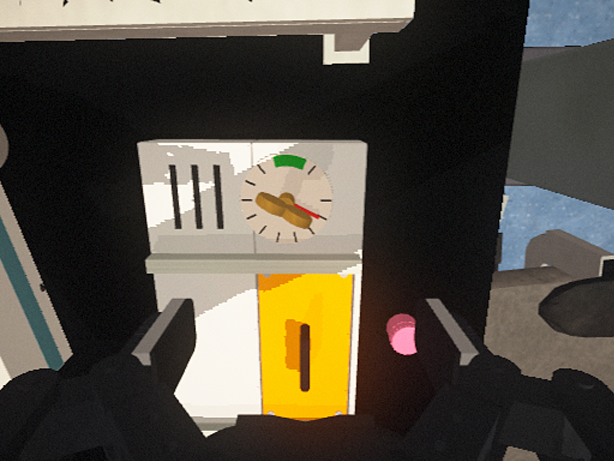

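Hatch seated flush: panel z is 0.050 and the handle is back at its start position. The key reads 0.505 rad by the pointer and the green band's middle 4.81, so it needs about 4.3 rad clockwise.

```bash
python3 - <<'E'
from h import *
plan(([.5695,.0523,.2],-60.5),([.5695,.0523,.13],-29.8))
E
```

```text
mv [ 0.0024 -0.0236  0.0671] [ 4.000e-04  0.000e+00 -6.831e-01]
mv [0.     0.     0.0933] [ 0.      0.     -0.6822]
```

carry_out --pt "0.0024 -0.0236 0.067 0 0 -0.683 0" --pt "0.0024 -0.0236 0.067 0 0 -0.683 0" --pt "0.0024 -0.0236 0.067 0 0 -0.683 0" --pt "0.0024 -0.0236 0.067 0 0 -0.683 0" --pt "0.0024 -0.0236 0.067 0 0 -0.683 0" --pt "0.0024 -0.0236 0.067 0 0 -0.683 0" --pt "0.0024 -0.0236 0.067 0 0 -0.683 0" --pt "0.0024 -0.0236 0.067 0 0 -0.683 0"

```text
clock: 31.15
tool_pos: [0.5695, 0.0521, 0.2003]
ee_rot: [0.863, -0.504, -0.0, -0.0]
force: [-0.0, 0.1, 0.9]
width: 0.0855
```

carry_out --pt "0 0 0.093 0 0 -0.682 0" --pt "0 0 0.093 0 0 -0.682 0" --pt "0 0 0.093 0 0 -0.682 0" --pt "0 0 0.093 0 0 -0.682 0" --pt "0 0 0.093 0 0 -0.682 0" --pt "0 0 0.093 0 0 -0.682 0" --pt "0 0 0.093 0 0 -0.682 0" --pt "0 0 0.093 0 0 -0.682 0"

```text
clock: 31.95
tool_pos: [0.5696, 0.0521, 0.1307]
ee_rot: [0.966, -0.258, 0.0, -0.0]
force: [-0.6, 0.3, 0.4]
width: 0.0854
```

```bash
python3 - <<'E'
from h import *
o=get_obs(); print(o["tool_pos"],o["joint_positions"].round(3),o["force"])
P,p,D=snap("w11"); keyang(P,p,D)
plan(([.5695,.0523,.073],-29.8))
E
```

```text
[0.56957358 0.05211901 0.13066246] [ 0.442 -0.023 -0.161 -0.    -1.432  0.607] [-0.56448892  0.33453525  0.40639206]
bow box ((570.3807373046875, 53.187156677246094), (8.890327453613281, 45.745059967041016), 60.322349548339844) 1071
key deg/rad nan nan 0 green mid 4.840040684605632 centre [0.57038074 0.05318716]
mv [-0.0002 -0.0002  0.0768] [-0.0003 -0.     -0.0019]h.py:57: RuntimeWarning: Mean of empty slice.
  def ang(m): w=W[m].mean(0); return np.degrees((np.arctan2(-w[0],-w[1])-np.pi/2 - 0 ) ) if False else (180-np.degrees(np.arctan2(w[1],w[0]))+yaw)%360
  ret = um.true_divide(
```

carry_out --pt "0 0 0.04 0 0 0 0" --pt "0 -0.001 0.077 0 0 0 0" --pt "0 -0.001 0.077 0 0 0 0" --pt "0 -0.001 0.077 0 0 0 0.5" --pt "0 -0.001 0.077 0 0 0 1" --pt "0 -0.001 0.077 0 0 0 1" --pt "0 -0.001 0.077 0 0 0 1" --pt "0 -0.001 0.077 0 0 0 1"

```text
clock: 32.8
tool_pos: [0.57, 0.0524, 0.0736]
ee_rot: [0.966, -0.257, 0.0, 0.0]
force: [-2.2, -1.2, 8.3]
width: 0.0123
```

carry_out --pt "0 0 0 0 0 0 1" --pt "0 0 0 0 0 0 1" --pt "0 0 0 0 0 0 1" --pt "0 0 0 0 0 0 1" --pt "0 0 0 0 0 0 1" --pt "0 0 0 0 0 0 1" --pt "0 0 0 0 0 0 1" --pt "0 0 0 0 0 0 1"

```text
clock: 33.6
tool_pos: [0.57, 0.0524, 0.0738]
ee_rot: [0.966, -0.257, 0.0, 0.0]
force: [-3.3, -0.6, 5.0]
width: 0.0106
```

carry_out --pt "0 0 0 0 0 0.1 1" --pt "0 0 0 0 0 0.25 1" --pt "0 0 0 0 0 0.4 1" --pt "0 0 0 0 0 0.55 1" --pt "0 0 0 0 0 0.7 1" --pt "0 0 0 0 0 0.85 1" --pt "0 0 0 0 0 0.9 1" --pt "0 0 0 0 0 0.9 1"

```text
clock: 34.4
tool_pos: [0.5696, 0.0521, 0.0738]
ee_rot: [0.817, -0.576, 0.0, 0.001]
force: [-4.8, -2.0, 7.2]
width: 0.0108
```

```bash
python3 - <<'E'
from h import *
o=get_obs(); print(o["tool_pos"],o["joint_positions"].round(3),o["force"],o["wrist_torque"],o["width"])
E
```

```text
[0.56962957 0.05206722 0.07376418] [ 4.420e-01  6.000e-03 -2.390e-01  1.000e-03 -1.327e+00 -1.010e-01] [-4.80586022 -1.96905765  7.15317828] [-0.83643283  1.61999612 -0.00991907] 0.010807732473607334
```

carry_out --pt "0 0 0 0 0 0.1 1" --pt "0 0 0 0 0 0.25 1" --pt "0 0 0 0 0 0.4 1" --pt "0 0 0 0 0 0.55 1" --pt "0 0 0 0 0 0.7 1" --pt "0 0 0 0 0 0.85 1" --pt "0 0 0 0 0 0.9 1" --pt "0 0 0 0 0 0.9 1"

```text
clock: 35.2
tool_pos: [0.5691, 0.0521, 0.0737]
ee_rot: [-0.567, 0.824, -0.0, -0.001]
force: [-6.9, -2.0, 8.0]
width: 0.0103
```

carry_out --pt "0 0 0 0 0 0.1 1" --pt "0 0 0 0 0 0.25 1" --pt "0 0 0 0 0 0.4 1" --pt "0 0 0 0 0 0.55 1" --pt "0 0 0 0 0 0.7 1" --pt "0 0 0 0 0 0.85 1" --pt "0 0 0 0 0 0.9 1" --pt "0 0 0 0 0 0.9 1"

```text
clock: 36.0
tool_pos: [0.5687, 0.0524, 0.0737]
ee_rot: [-0.247, 0.969, -0.0, -0.001]
force: [-9.5, -0.7, 9.2]
width: 0.01
```

carry_out --pt "0 0 0 0 0 0.1 1" --pt "0 0 0 0 0 0.25 1" --pt "0 0 0 0 0 0.4 1" --pt "0 0 0 0 0 0.55 1" --pt "0 0 0 0 0 0.7 1" --pt "0 0 0 0 0 0.85 1" --pt "0 0 0 0 0 0.9 1" --pt "0 0 0 0 0 0.9 1"

```text
clock: 36.8
tool_pos: [0.5687, 0.0529, 0.0737]
ee_rot: [0.103, 0.995, -0.0, -0.001]
force: [-9.7, 1.1, 10.5]
width: 0.0106
```

carry_out --pt "0 0 0 0 0 0 1" --pt "0 0 0 0 0 0 0.6" --pt "0 0 0 0 0 0 0" --pt "0 0 0 0 0 0 0" --pt "0 0 0 0 0 0 0" --pt "0 0 -0.05 0 0 0 0" --pt "0 0 -0.1 0 0 0 0" --pt "0 0 -0.1 0 0 0 0"

```text
clock: 37.6
tool_pos: [0.5727, 0.0529, 0.1544]
ee_rot: [0.103, 0.995, 0.001, 0.005]
force: [1.1, -1.0, 0.4]
width: 0.0857
```

```bash
python3 - <<'E'
from h import *
o=get_obs(); print(o["tool_pos"],o["joint_positions"].round(3),o["force"],o["width"])
P,p,D=snap("w12"); keyang(P,p,D)
E
```

```text
[0.57272091 0.0528893  0.1543674 ] [ 0.443 -0.03  -0.126  0.003 -1.465 -2.22 ] [ 1.11559547 -0.96467803  0.3837569 ] 0.08566674827664406
bow box ((567.8223266601562, 53.09666442871094), (9.017191886901855, 44.79910659790039), 80.00764465332031) 858
key deg/rad nan nan 0 green mid 4.759021712615558 centre [0.56782233 0.05309666]h.py:57: RuntimeWarning: Mean of empty slice.
  def ang(m): w=W[m].mean(0); return np.degrees((np.arctan2(-w[0],-w[1])-np.pi/2 - 0 ) ) if False else (180-np.degrees(np.arctan2(w[1],w[0]))+yaw)%360
  ret = um.true_divide(
```

carry_out --pt "0 0 0 0 0 -0.97 0" --pt "0 0 0 0 0 -0.97 0" --pt "0 0 0 0 0 -0.97 0" --pt "0 0 0 0 0 -0.97 0" --pt "0 0 0 0 0 -0.97 0" --pt "0 0 0 0 0 -0.97 0" --pt "0 0 0 0 0 -0.97 0" --pt "0 0 0 0 0 -0.97 0"

```text
clock: 38.45
tool_pos: [0.5698, 0.0527, 0.1473]
ee_rot: [-0.273, 0.962, 0.0, -0.0]
force: [-0.1, -1.0, 0.1]
width: 0.0856
```

carry_out --pt "0 0 0 0 0 -0.97 0" --pt "0 0 0 0 0 -0.97 0" --pt "0 0 0 0 0 -0.97 0" --pt "0 0 0 0 0 -0.97 0" --pt "0 0 0 0 0 -0.97 0" --pt "0 0 0 0 0 -0.97 0" --pt "0 0 0 0 0 -0.97 0" --pt "0 0 0 0 0 -0.97 0"

```text
clock: 39.25
tool_pos: [0.5699, 0.0527, 0.1477]
ee_rot: [-0.611, 0.792, 0.0, -0.0]
force: [0.2, 0.5, -0.4]
width: 0.0852
```

carry_out --pt "0 0 0 0 0 -0.97 0" --pt "0 0 0 0 0 -0.97 0" --pt "0 0 0 0 0 -0.97 0" --pt "0 0 0 0 0 -0.97 0" --pt "0 0 0 0 0 -0.97 0" --pt "0 0 0 0 0 -0.97 0" --pt "0 0 0 0 0 -0.97 0" --pt "0 0 0 0 0 -0.97 0"

```text
clock: 40.05
tool_pos: [0.5699, 0.0527, 0.1478]
ee_rot: [0.861, -0.508, -0.0, -0.0]
force: [-0.6, -0.8, 0.7]
width: 0.0853
```

carry_out --pt "0 0 0 0 0 -0.97 0" --pt "0 0 0 0 0 -0.97 0" --pt "0 0 0 0 0 -0.97 0" --pt "0 0 0 0 0 -0.97 0" --pt "0 0 0 0 0 -0.97 0" --pt "0 0 0 0 0 -0.97 0" --pt "0 0 0 0 0 -0.97 0" --pt "0 0 0 0 0 -0.97 0"

```text
clock: 40.85
tool_pos: [0.5699, 0.0527, 0.1477]
ee_rot: [0.988, -0.152, -0.0, -0.0]
force: [-0.2, 0.2, 0.9]
width: 0.0852
```

```bash
python3 - <<'E' 2>/dev/null
from h import *
o=get_obs(); print(o["tool_pos"],o["joint_positions"].round(3),o["force"],o["width"])
P,p,D=snap("w13"); keyang(P,p,D)
plan(([.5693,.0528,.12],-10),([.5693,.0528,.0735],-10))
E
```

```text
[0.56988184 0.0526852  0.14774458] [ 0.443 -0.027 -0.134 -0.    -1.464  0.824] [-0.21381277  0.24264026  0.90346332] 0.08517593648652985
bow box ((569.3309936523438, 53.556793212890625), (9.084980010986328, 46.928199768066406), 80.05451965332031) 915
key deg/rad 189.35801395178424 3.3049208084959942 81 green mid 4.812617878740066 centre [0.56933099 0.05355679]
mv [-0.0008  0.0002  0.037 ] [-1.000e-04  1.000e-04 -1.645e-01]
mv [0.    0.    0.062] [0. 0. 0.]
```

carry_out --pt "0 0 0.02 0 0 -0.165 0" --pt "0 0 0.05 0 0 -0.165 0" --pt "0 0 0.099 0 0 -0.165 0" --pt "0 0 0.099 0 0 -0.165 0" --pt "0 0 0.099 0 0 -0.165 0.5" --pt "0 0 0.099 0 0 -0.165 1" --pt "0 0 0.099 0 0 -0.165 1" --pt "0 0 0.099 0 0 -0.165 1"

```text
clock: 41.7
tool_pos: [0.5706, 0.053, 0.075]
ee_rot: [0.996, -0.086, 0.001, -0.001]
force: [0.2, -0.4, -0.8]
width: 0.0283
```

carry_out --pt "0 0 0 0 0 0 1" --pt "0 0 0 0 0 0 1" --pt "0 0 0 0 0 0 1" --pt "0 0 0 0 0 0 1" --pt "0 0 0 0 0 0 1" --pt "0 0 0 0 0 0 1" --pt "0 0 0 0 0 0 1" --pt "0 0 0 0 0 0 1"

```text
clock: 42.5
tool_pos: [0.5703, 0.0526, 0.0746]
ee_rot: [0.996, -0.085, 0.001, 0.0]
force: [-1.9, -0.2, 5.9]
width: 0.0098
```

carry_out --pt "0 0 0 0 0 0.1 1" --pt "0 0 0 0 0 0.25 1" --pt "0 0 0 0 0 0.4 1" --pt "0 0 0 0 0 0.55 1" --pt "0 0 0 0 0 0.7 1" --pt "0 0 0 0 0 0.85 1" --pt "0 0 0 0 0 0.95 1" --pt "0 0 0 0 0 0.95 1"

```text
clock: 43.3
tool_pos: [0.5699, 0.052, 0.0746]
ee_rot: [0.896, -0.444, 0.0, 0.0]
force: [-3.8, -1.4, 6.1]
width: 0.0092
```

carry_out --pt "0 0 0 0 0 0.1 1" --pt "0 0 0 0 0 0.25 1" --pt "0 0 0 0 0 0.4 1" --pt "0 0 0 0 0 0.55 1" --pt "0 0 0 0 0 0.7 1" --pt "0 0 0 0 0 0.85 1" --pt "0 0 0 0 0 0.95 1" --pt "0 0 0 0 0 0.95 1"

```text
clock: 44.1
tool_pos: [0.5693, 0.0518, 0.0746]
ee_rot: [-0.673, 0.74, -0.0, -0.001]
force: [-6.3, -2.4, 8.1]
width: 0.0098
```

```bash
python3 - <<'E' 2>/dev/null
from h import *
o=get_obs(); print(o["tool_pos"],o["force"],o["width"],o["wrist_torque"]); x=R.from_quat(o["ee_rot"]).as_matrix()[:,0]; print(np.degrees(np.arctan2(x[1],x[0])))
E
```

```text
[0.5692981  0.0518219  0.07458961] [-6.27852342 -2.36643512  8.05865799] 0.00983046404935665 [-0.79863534  2.13079589  0.00457808]
-95.44360617716522
```

Release, lift straight up, then back off to a clear viewing pose.

carry_out --pt "0 0 0 0 0 0 1" --pt "0 0 0 0 0 0 0.6" --pt "0 0 0 0 0 0 0" --pt "0 0 0 0 0 0 0" --pt "0 0 0 0 0 0 0" --pt "0 0 -0.05 0 0 0 0" --pt "0 0 -0.1 0 0 0 0" --pt "0 0 -0.15 0 0 0 0"

```text
clock: 44.9
tool_pos: [0.5697, 0.0527, 0.1872]
ee_rot: [-0.674, 0.739, 0.0, -0.0]
force: [1.2, -0.2, -0.1]
width: 0.0854
```

carry_out --pt "-0.02 0.06 -0.05 0 0 0 0" --pt "-0.02 0.06 -0.15 0 0 0 0" --pt "-0.02 0.06 -0.2 0 0 0 0" --pt "-0.02 0.06 -0.2 0 0 0 0" --pt "-0.02 0.06 -0.2 0 0 0 0" --pt "-0.02 0.06 -0.2 0 0 0 0" --pt "-0.02 0.06 -0.2 0 0 0 0" --pt "-0.02 0.06 -0.2 0 0 0 0"

```text
clock: 45.7
tool_pos: [0.5263, 0.0718, 0.3345]
ee_rot: [-0.674, 0.739, 0.0, -0.001]
force: [-0.1, -0.8, 0.3]
width: 0.0857
```

```bash
python3 - <<'E' 2>/dev/null
from h import *
o=get_obs(); print(o["tool_pos"],o["joint_positions"].round(3),o["force"],o["width"])
P,p,D=snap("w14",1.4); keyang(P,p,D); z,x,y=D[...,2],D[...,0],D[...,1]
hsv=cv2.cvtColor(p,cv2.COLOR_RGB2HSV); yy=(hsv[...,0]>15)&(hsv[...,0]<32)&(hsv[...,1]>180)&(y>.15)&(z<.07); print("panel z",np.percentile(D[yy][:,2],[5,50,95]))
print(pots(P,D)[0])
E
```

```text
[0.52629202 0.07175211 0.33451594] [ 0.514 -0.104  0.133 -0.    -1.811 -0.607] [-0.13366331 -0.75632384  0.33910101] 0.08574271388695534
bow box ((569.6004028320312, 52.65342712402344), (45.38975143432617, 9.056036949157715), 86.06056213378906) 296
key deg/rad 273.5338035547478 4.7740654875337185 19 green mid 4.810435383090439 centre [0.5696004  0.05265343]
panel z [0.04888909 0.05027388 0.05158668]
[(array([0.4434, 0.2161, 0.032 ]), 429), (array([0.4601, 0.4146, 0.032 ]), 108)]
```

View pics/w14.png

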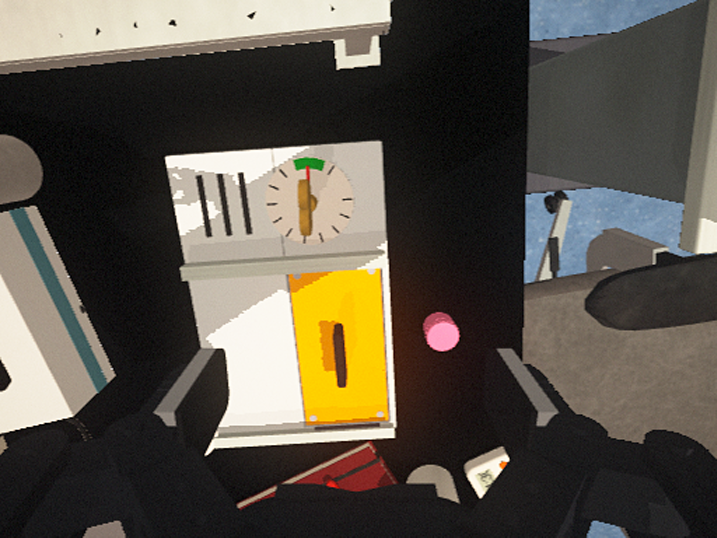

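The red pointer at (309,172) is inside the green band at (309,164). The hatch is seated flush and no amber pots are left on the table. Handing in.

```bash
python3 -c "
from h import *
print(finish_job())"
```

```text
the job is handed in; nothing more can be done
None
```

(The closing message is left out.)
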